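# Rack the disc-cutter punches by size

## Task

Put the four steel punches away on the wooden strip in order of thickness: the thickest on the cork pad next to the brass knob, then the next thickest, down to the thinnest on the pad farthest from the knob. Stand each one upright in the middle of its pad, and tip none of them over on the way.

Things in the scene. Friction and masses are not known exactly. Their poses are not given: they have to be found in the camera images.
- punch_44: the thickest of four loose, solid, bright steel punches from a disc cutter: a plain upright cylinder, 44 mm in diameter and 50 mm tall like the other three, with a thin dark band 36 to 39 mm up. Starts standing on the bench. Origin at the centre of its underside, z up its axis; up to 0.69 kg.
- punch_34: the second thickest of four loose, solid, bright steel punches from a disc cutter: a plain upright cylinder, 34 mm in diameter and 50 mm tall like the other three, with a thin dark band 36 to 39 mm up. Starts standing on the bench. Origin at the centre of its underside, z up its axis; up to 0.42 kg.
- punch_26: the second thinnest of four loose, solid, bright steel punches from a disc cutter: a plain upright cylinder, 26 mm in diameter and 50 mm tall like the other three, with a thin dark band 36 to 39 mm up. Starts standing on the bench. Origin at the centre of its underside, z up its axis; up to 0.24 kg.
- punch_18: the thinnest of four loose, solid, bright steel punches from a disc cutter: a plain upright cylinder, 18 mm in diameter and 50 mm tall like the other three, with a thin dark band 36 to 39 mm up. Starts standing on the bench. Origin at the centre of its underside, z up its axis; up to 0.12 kg.
- rack: fixed dark wooden strip, 320 mm long, 70 mm wide, 18 mm thick, lying flat on the bench, turned any way round. Origin on the bench under the middle of the row of four pads; x along the strip towards its knob end, z up. It reaches from x = -135 to +185 mm. The knob is round brass, 30 mm across, at x = +163 mm, its top 38 mm above the bench.
- pad_1: round cork pad, 54 mm across and 3 mm thick, fixed on the strip's top: number 1 counted from the brass knob (strip x = +99 mm; pads are 66 mm apart). Origin at the centre of its underside, 18 mm above the bench; its top, where a punch stands, is 21 mm above the bench.
- pad_2: round cork pad, 54 mm across and 3 mm thick, fixed on the strip's top: number 2 counted from the brass knob (strip x = +33 mm; pads are 66 mm apart). Origin at the centre of its underside, 18 mm above the bench; its top, where a punch stands, is 21 mm above the bench.
- pad_3: round cork pad, 54 mm across and 3 mm thick, fixed on the strip's top: number 3 counted from the brass knob (strip x = -33 mm; pads are 66 mm apart). Origin at the centre of its underside, 18 mm above the bench; its top, where a punch stands, is 21 mm above the bench.
- pad_4: round cork pad, 54 mm across and 3 mm thick, fixed on the strip's top: number 4 counted from the brass knob (strip x = -99 mm; pads are 66 mm apart). Origin at the centre of its underside, 18 mm above the bench; its top, where a punch stands, is 21 mm above the bench.

How it is judged:
By the outcome, as a careful person would: the job done as asked, in the order asked, and still so for the second after the job is handed in, with the robot touching nothing.
It also fails if it takes over 99 s, if anything falls off the work surface, if the arm or the gripper's body presses on something with over 40 N, if the wrist force passes 120 N, or if a joint passes its speed limit or range.

## Robot

A 7-joint arm with a two-finger parallel gripper is mounted at the origin on the work surface. World frame = base frame: x ahead of the robot, y to its left, z up, the work surface at z = 0. Lengths are in mm, angles in rad, forces in N, time in s.
With the tool pointing down it reaches from about 400 to 875 mm from the base axis. Payload 4.4 kg.
Tool frame: the origin (TCP) lies midway between the tips of the shut fingers; the grasp point (between the pads) lies 19 mm behind it; z points along the fingers, y is the line along which they close (so a half turn about z gives the same grasp; the last joint's range is limited). The gripper opens to 85 mm and grips with 20 to 120 N. Pads are 22 mm wide; open, the fingers measure 114 mm over their backs; the gripper's body (76 mm by 85 mm) begins 54 mm behind the grasp point. The pads swing forward as they close: fully open they stand 13 mm farther back than shut.
Start: joints at [-1.408, 0.628, 0.038, 1.517, -0.027, 0.996, -0.02], TCP at [147.399, 633.081, 203.213] pointing down, gripper open.
Joint ranges: [-3.06, 3.06], [-0.37, 2.12], [-1.25, 1.32], [0.18, 2.47], [-1.1, 4.24], [0.23, 1.98], [-2.94, 2.94]. Speed limits (rad/s): [2.57, 2.57, 3.14, 3.14, 3.14, 3.14, 3.14].

## Interface

Orientations are given as [roll, pitch, yaw] about the fixed x, y, z axes, in that order (R = Rz(yaw) Ry(pitch) Rx(roll)).
In Python, from cell import readout, optics, order gives the robot as it stands.
- The arm moves only by the shell command python3 -m jog 'ROWS'. ROWS is a JSON object of lists of equal length, an entry for each row: "claw": the opening, from 0 (shut) to 1 (fully open); "xyz": the shift along the tool's x, y, z each as a share of 0.1 m, from -1 to 1, a list of three; "twist": the turn, a rotation vector about the tool's x, y, z each as a share of 180 degrees, from -1 to 1, a list of three. A call has 1 to 12 rows; each row shifts and turns the commanded pose from where the row before left it, along the tool's axes as they then stand; what a row does not reach is not made up. A row lasts 1/8 s, in which the tool goes at most 62.5 mm and 10.7 degrees, less where a joint would pass 70% of its speed; a pose out of reach is approached as far as the arm can. A call with a number of a shift or a turn outside -1 to 1 is refused whole. A call with a gripper value outside its range is refused whole. The fingers move at their own pace and stop on an object; the grip force is fixed at half the most. Time passes only in rows, so rows that do not move let the fingers close. It gives the time, the measured TCP pose, the force, the opening and the grip force at its end, in the units of the state.
- readout.read_state(): the state, without advancing time (a new reading comes with each control period).
- optics.get_image(name): name is "side" or "top"; returns a dict with "color" (400x640x3 uint8, red, green, blue), "fovy" (degrees; the focal length in pixels is half the picture's height over the tangent of half this angle, whatever the lens; pixels are square), "cx", "cy" (the principal point, pixels), "k1" (the pictures are not rectified: a ray, as slopes to the right and down, at radius r is drawn at 1 + k1 r^2 times it, then the intrinsics apply), "view" (4x4, takes a point from world to camera coordinates). Camera axes: x right, y up, looking along -z (the intrinsics and any distortion apply to the point x, -y, -z); pixel columns grow to the right and rows downward; lengths in mm; the calibration is good to about 2 mm. A picture is of the moment at which its call begins. There is no depth.
- order.finish_job(): hands the job in; it is judged then, once.
Trained networks look in the newest picture that a camera, given by its name, has taken for a name from the list of things; names that differ only in an ending like _2 or _b are one class to them, and where a whole thing is asked for, a point or a joint stands for the part that bears it (a point fixed in the world has none). Each returns a list of dicts, best first, with "score" (0 to 1); they miss things now and then, are a little off and sometimes report something else, mostly with a low value. They report only what shows in the picture. A call takes as long as a camera call.
- optics.boxes_of(camera, label): "rect" ([left, top, width, height] in pixels, round what is visible of it).
The state is a dict: "clock": time; "qpos": joint angles; "qd": joint speeds; "tau": joint torques, N m; "eef_pos": TCP position; "tool_rot": TCP orientation; "force": force on the tool from outside, world axes, zero at the start; "torque": the same for the moment, N m; "width": finger opening in mm; "gripper_force": force on a finger pad.
Only numpy, scipy, OpenCV 4.12 (cv2) and the standard library are available. Lean on these libraries where they do the work, as an engineer would, in place of code of your own. Each camera call takes 0.05 s, during which the arm holds its last target. There are 200 camera calls.

## Working session

There is one attempt and no reset: what is moved stays moved. The work goes in short steps, Python scripts to look and compute and a shell command to move; the robot and the scene stay as the last step left them, time stands still between calls to the robot, and variables do not carry over. Pictures are saved under pics/ and viewed, at most 14 in all, crops included, and the job is handed in when it is done.

```bash
mkdir -p pics; ls; python3 - <<'E'
from cell import readout, optics
import cv2
s=readout.read_state();print({k:s[k] for k in('clock','eef_pos','tool_rot','width','force')})
for n in('side','top'):
    d=optics.get_image(n);cv2.imwrite(f'pics/{n}0.png',d['color'][:,:,::-1])
    print(n,d['fovy'],d['cx'],d['cy'],d['k1'],d['view'])
    for l in('punch_44','punch_34','punch_26','punch_18','rack','pad_1'):
        print(l,[(round(b['score'],2),[round(float(x)) for x in b['rect']]) for b in optics.boxes_of(n,l)][:6])
E
```

```text
pics
{'clock': 0.0, 'eef_pos': array([147.2324298 , 632.38224069, 202.2716949 ]), 'tool_rot': array([-3.13963444e+00,  8.49955507e-07,  2.91278307e+00]), 'width': 85.24092478321451, 'force': array([-0.50763049, -0.32496486, -0.48798433])}
side 57.487204984429816 318.7830141312426 198.59975006588212 -0.08582097136001493 [[-8.92185189e-01 -4.51664964e-01  2.08539116e-03  4.77730634e+02]
 [ 3.48536190e-01 -6.85521035e-01  6.39205315e-01 -2.08869953e+02]
 [-2.87277066e-01  5.71016349e-01  7.69033300e-01 -6.97253661e+02]
 [ 0.00000000e+00  0.00000000e+00  0.00000000e+00  1.00000000e+00]]
punch_44 [(0.81, [210, 306, 25, 27]), (0.65, [365, 105, 16, 23]), (0.65, [412, 126, 8, 14]), (0.64, [283, 330, 13, 21])]
punch_34 [(0.81, [210, 306, 25, 27]), (0.65, [365, 105, 16, 23]), (0.65, [412, 126, 8, 14]), (0.64, [283, 330, 13, 21])]
punch_26 [(0.81, [210, 306, 25, 27]), (0.65, [365, 105, 16, 23]), (0.65, [412, 126, 8, 14]), (0.64, [283, 330, 13, 21])]
punch_18 [(0.81, [210, 306, 25, 27]), (0.65, [365, 105, 16, 23]), (0.65, [412, 126, 8, 14]), (0.64, [283, 330, 13, 21])]
rack [(0.68, [250, 152, 10
[... 385 characters left out ...]
888718e-01 -8.99821777e+02]
 [ 0.00000000e+00  0.00000000e+00  0.00000000e+00  1.00000000e+00]]
punch_44 [(0.83, [448, 181, 27, 20]), (0.53, [174, 174, 21, 14]), (0.49, [186, 228, 16, 7]), (0.44, [450, 239, 17, 7])]
punch_34 [(0.83, [448, 181, 27, 20]), (0.53, [174, 174, 21, 14]), (0.49, [186, 228, 16, 7]), (0.44, [450, 239, 17, 7])]
punch_26 [(0.83, [448, 181, 27, 20]), (0.53, [174, 174, 21, 14]), (0.49, [186, 228, 16, 7]), (0.44, [450, 239, 17, 7])]
punch_18 [(0.83, [448, 181, 27, 20]), (0.53, [174, 174, 21, 14]), (0.49, [186, 228, 16, 7]), (0.44, [450, 239, 17, 7])]
rack [(0.7, [264, 149, 126, 52])]
pad_1 [(0.94, [345, 170, 22, 24]), (0.78, [294, 160, 24, 20]), (0.67, [321, 164, 18, 22])]
```

View pics/side0.png

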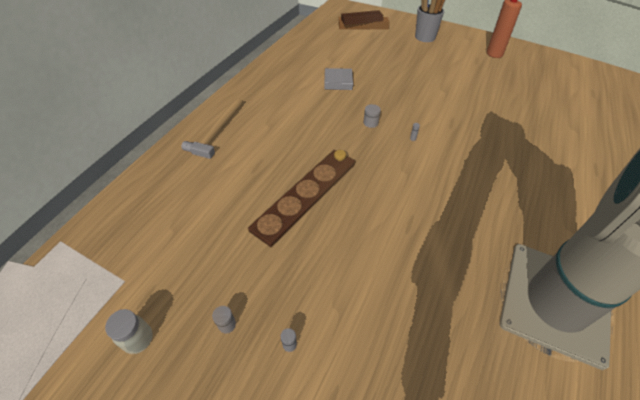

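View pics/top0.png

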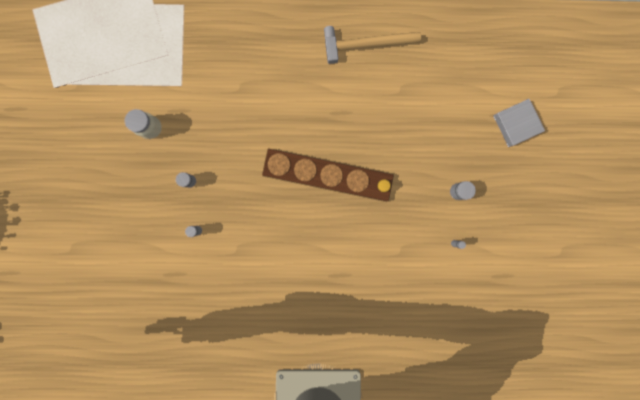

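```bash
cat > h.py <<'E'
import numpy as np, cv2
from scipy.optimize import least_squares, minimize
from cell import readout, optics
def proj(d,P):
    P=np.atleast_2d(P); c=P@d['view'][:3,:3].T+d['view'][:3,3]
    u=c[:,0]/-c[:,2]; v=-c[:,1]/-c[:,2]; k=1+d['k1']*(u*u+v*v)
    f=200/np.tan(np.radians(d['fovy'])/2)
    return np.c_[d['cx']+f*u*k, d['cy']+f*v*k]
def tri(ds,px,x0=(500,0,30)):
    r=least_squares(lambda X:np.r_[tuple(proj(d,X)[0]-p for d,p in zip(ds,px))],x0); return r.x,np.abs(r.fun).max()
def ground(d,p,z):
    r=least_squares(lambda X:proj(d,[X[0],X[1],z])[0]-p,(500,0)); return r.x
def grey(d):
    h=cv2.cvtColor(d['color'],cv2.COLOR_RGB2HSV).astype(float); return 1/(1+np.exp((h[:,:,1]-75)/10))
def cyl(d,x,y,D,z0=0,H=50):
    a=np.linspace(0,2*np.pi,48); r=D/2
    P=np.r_[np.c_[x+r*np.cos(a),y+r*np.sin(a),0*a+z0],np.c_[x+r*np.cos(a),y+r*np.sin(a),0*a+z0+H]]
    return proj(d,P)
def sil(d,pts,box,S=8):
    l,t,w,h=box; m=np.zeros((h*S,w*S),np.uint8)
    hull=cv2.convexHull(((pts-[l-.5,t-.5])*S*16-8).astype(np.int32).reshape(-1,1,2))
    cv2.fillConvexPoly(m,hull,1,shift=4); return cv2.resize(m.astype(np.float32),(w,h),interpolation=cv2.INTER_AREA)
def fit(ds,x,y,D,z0=0,free=True,m=12):
    boxes=[]
    for d in ds:
        p=cyl(d,x,y,44,z0); lo=np.floor(p.min(0)-m).astype(int).clip(0); hi=np.ceil(p.max(0)+m).astype(int)
        boxes.append((lo[0],lo[1],min(hi[0],640)-lo[0],min(hi[1],400)-lo[1]))
    G=[grey(d)[b[1]:b[1]+b[3],b[0]:b[0]+b[2]] for d,b in zip(ds,boxes)]
    def cost(v):
        return sum(((sil(d,cyl(d,v[0],v[1],v[2] if free else D,z0),b)-g)**2).sum() for d,b,g in zip(ds,boxes,G))
    s=[[x,y,D],[x+8,y,D],[x,y+8,D],[x,y,D+6]] if free else [[x,y],[x+8,y],[x,y+8]]
    r=minimize(cost,s[0],method='Nelder-Mead',options=dict(initial_simplex=s,xatol=.1,fatol=1e-3)); return r.x,r.fun
E
python3 - <<'E'
from h import *
S=optics.get_image('side');T=optics.get_image('top')
big=[]
for d,c in((S,[(372,116),(223,319),(415,131),(289,340)]),(T,[(463,190),(186,180),(458,244),(194,231)])):
    big.append(np.hstack([cv2.resize(d['color'][max(0,v-20):v+20,u-20:u+20],(200,200),interpolation=cv2.INTER_NEAREST) for u,v in c]))
cv2.imwrite('pics/crops.png',np.vstack(big)[:,:,::-1])
for t,s in(((463,190),(372,116)),((186,180),(223,319)),((458,244),(415,131)),((194,231),(289,340))):
    X,e=tri([S,T],[np.array(s),np.array(t)]); print('tri',X.round(),round(e,1))
    for dd in([S,T],[S],[T]): 
        v,f=fit(dd,X[0],X[1],30); print('  fit',v.round(1),round(f,1))
    print([ (D,[round(q,1) for q in (*(r:=fit([S,T],X[0],X[1],D,free=False))[0],r[1])]) for D in(18,26,34,44)])
E
```

```text
File "<stdin>", line 11
SyntaxError: assignment expression cannot be used in a comprehension iterable expression
```

```bash
python3 - <<'E'
from h import *
S=optics.get_image('side');T=optics.get_image('top')
big=[]
for d,c in((S,[(372,116),(223,319),(415,131),(289,340)]),(T,[(463,190),(186,180),(458,244),(194,231)])):
    big.append(np.hstack([cv2.resize(d['color'][max(0,v-20):v+20,u-20:u+20],(200,200),interpolation=cv2.INTER_NEAREST) for u,v in c]))
cv2.imwrite('pics/crops.png',np.vstack(big)[:,:,::-1])
for t,s in(((463,190),(372,116)),((186,180),(223,319)),((458,244),(415,131)),((194,231),(289,340))):
    X,e=tri([S,T],[np.array(s),np.array(t)]); print('tri',X.round(),round(e,1))
    for dd in([S,T],[S],[T]): 
        v,f=fit(dd,X[0],X[1],30); print('  fit',v.round(1),round(f,1))
    for D in(18,26,34,44):
        r=fit([S,T],X[0],X[1],D,free=False);print('    ',D,r[0].round(1),round(r[1],1))
# pads
C=[]
for d,box in((S,(245,145,120,105)),(T,(258,143,140,65))):
    l,t,w,h=box; c=d['color'][t:t+h,l:l+w].astype(float); V=c[:,:,0]
    dark=(V<95).astype(np.uint8); 
    q=cv2.findContours(cv2.morphologyEx(dark,cv2.MORPH_CLOSE,np.ones((3,3))),cv2.RETR_EXTERNAL,cv2.CHAIN_APPROX_NONE)[0]
    hull=cv2.convexHull(max(q,key=cv2.contourArea)); m=np.zeros((h,w),np.uint8); cv2.fillConvexPoly(m,hull,1)
    m=cv2.erode(m,np.ones((3,3)))
    b=((m>0)&(V>85)).astype(np.uint8)
    n,_,st,ce=cv2.connectedComponentsWithStats(b,connectivity=4)
    C.append([ce[i]+[l,t] for i in range(1,n) if st[i,4]>40]); print([(st[i].tolist(),(ce[i]+[l,t]).round(1)) for i in range(1,n) if st[i,4]>10])
E
```

```text
tri [ 545. -355.   20.] 0.3
  fit [ 544.1 -350.9   43.6] 5.5
  fit [ 544.4 -350.3   43.3] 1.6
  fit [ 543.8 -351.1   43.9] 1.5
     18 [ 542.7 -358.7] 473.5
     26 [ 540.9 -349.1] 337.3
     34 [ 543.7 -350.3] 177.1
     44 [ 544.2 -351. ] 5.8
tri [565. 326.  25.] 0.8
  fit [563.8 326.   33. ] 9.8
  fit [563.9 326.   33.3] 5.7
  fit [563.6 325.8  32.6] 2.8
     18 [566.2 327.6] 380.3
     26 [562.4 327.1] 171.6
     34 [563.8 325.9] 15.1
     44 [564.6 322. ] 342.1
tri [ 413. -339.   28.] 0.2
  fit [ 413.6 -339.4   17.2] 3.2
  fit [ 413.8 -339.5   17.5] 1.1
  fit [ 413.3 -339.4   17.2] 1.7
     18 [ 413.6 -339.3] 4.2
     26 [ 414.1 -340.3] 116.0
     34 [ 418.8 -339.1] 273.6
     44 [ 423.  -341.4] 504.4
tri [440. 303.  23.] 0.3
  fit [440.9 304.3  25.4] 7.9
  fit [441.1 304.2  25.7] 3.6
  fit [440.5 304.5  24.7] 2.1
     18 [440.1 304.2] 153.8
     26 [440.9 304.2] 9.5
     34 [441.8 301.5] 220.0
     44 [442.  295.8] 581.5
[([50, 7, 58, 47, 1090], array([322.7, 176.9])), ([32, 50, 25, 21, 409], array([289. , 205.6])), ([11, 69, 27, 21, 443], array([269.1, 224.1]))]
[([111, 28, 23, 12, 112], array([382.6, 175.8]))]
```

View pics/crops.png

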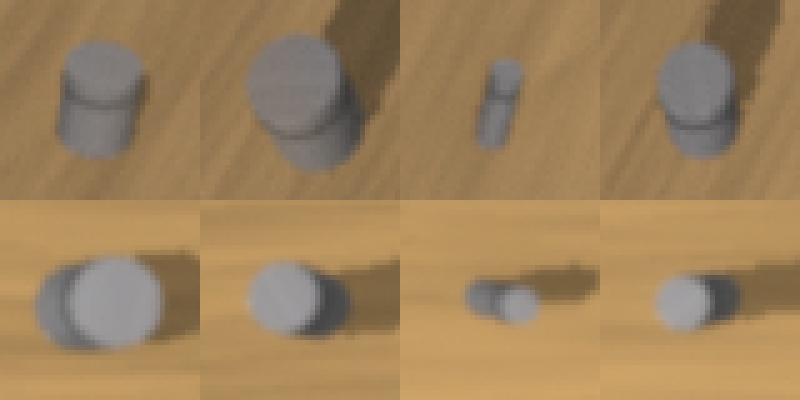

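```bash
cat >> h.py <<'E'
PX=np.array([99,33,-33,-99.])
def rk(x,y,a,P):
    c,s=np.cos(a),np.sin(a); P=np.atleast_2d(P).astype(float); return np.c_[x+c*P[:,0]-s*P[:,1],y+s*P[:,0]+c*P[:,1],P[:,2]]
def fitrack(ds,p0,fz=False):
    a=np.linspace(0,2*np.pi,48)
    boxes=[]
    B=np.array([[X,Y,Z] for X in(-135,185) for Y in(-35,35) for Z in(0,18)])
    for d in ds:
        q=proj(d,rk(*p0[:3],B)); lo=np.floor(q.min(0)-8).astype(int); hi=np.ceil(q.max(0)+8).astype(int); boxes.append((*lo,*(hi-lo)))
    def cost(v):
        dz=v[3] if fz else 0; c=0
        for d,b in zip(ds,boxes):
            I=d['color'][b[1]:b[1]+b[3],b[0]:b[0]+b[2]].astype(float).reshape(-1,3)/50
            st=sil(d,proj(d,rk(*v[:3],B*[1,1,1]+np.c_[0*B[:,:2],np.where(B[:,2]>0,dz,0)])),b)
            pd=sum(sil(d,proj(d,rk(*v[:3],np.c_[X+27*np.cos(a),27*np.sin(a),0*a+21+dz])),b) for X in PX)
            kn=sil(d,proj(d,rk(*v[:3],np.r_[np.c_[163+17*np.cos(a),17*np.sin(a),0*a+18],np.c_[163+17*np.cos(a),17*np.sin(a),0*a+38]])),b)
            A=np.stack([1-st,st-pd,pd],-1).reshape(-1,3); w=(kn<.05).ravel()
            x,res,_,_=np.linalg.lstsq(A[w],I[w],rcond=None); c+=((A[w]@x-I[w])**2).clip(0,1).sum()
        return c
    p0=np.array(p0[:3]+([0] if fz else []),float); st=[p0]+[p0+np.eye(len(p0))[i]*[8,8,.06,6][i] for i in range(len(p0))]
    r=minimize(cost,p0,method='Nelder-Mead',options=dict(initial_simplex=st,xatol=.01,fatol=1e-4,maxiter=600)); return r.x,r.fun
E
python3 - <<'E'
from h import *
S=optics.get_image('side');T=optics.get_image('top')
k=ground(T,(384,186),38);f=ground(T,(279,164),21);print(k,f,np.hypot(*(k-f)))
a=np.arctan2(*(k-f)[::-1]);c=f+99*(k-f)/np.hypot(*(k-f))
for ds in([S,T],[S],[T]): 
    v,q=fitrack(ds,[*c,a]);print(v.round(3),round(q,1))
v,q=fitrack([S,T],[*c,a],True);print('free z',v.round(3),round(q,1))
v,_=fitrack([S,T],[*c,a]);print(rk(*v,np.c_[PX,0*PX,0*PX+21]).round(1))
print([np.hypot(*p) .round() for p in rk(*v,np.c_[PX,0*PX,0*PX+21])[:,:2]])
img=[]
for d in(S,T):
    I=cv2.resize(d['color'],None,fx=3,fy=3,interpolation=cv2.INTER_CUBIC)
    t=np.linspace(0,2*np.pi,40)
    for X in PX: cv2.polylines(I,[np.int32(proj(d,rk(*v,np.c_[X+27*np.cos(t),27*np.sin(t),0*t+21]))*3+1)],1,(0,255,0))
    cv2.polylines(I,[np.int32(proj(d,rk(*v,[[-135,-35,18],[185,-35,18],[185,35,18],[-135,35,18]]))*3+1)],1,(255,0,0))
    p=proj(d,[v[0],v[1],18])[0]*3; img.append(I[int(p[1])-170:int(p[1])+170,int(p[0])-200:int(p[0])+200+0])
cv2.imwrite('pics/rack.png',np.hstack(img)[:,:,::-1])
E
```

```text
[ 552.11387482 -155.58213137] [604.98413105  99.80370782] 260.8010560818071
[586.186   4.382  -1.765] 1652.1
[586.391   4.916  -1.766] 722.6
[586.222   4.008  -1.764] 898.0
free z [586.595   3.955  -1.766  -2.496] 1526.6
[[567.  -92.7  21. ]
 [579.8 -28.   21. ]
 [592.6  36.8  21. ]
 [605.3 101.5  21. ]]
[np.float64(575.0), np.float64(580.0), np.float64(594.0), np.float64(614.0)]
```

View pics/rack.png

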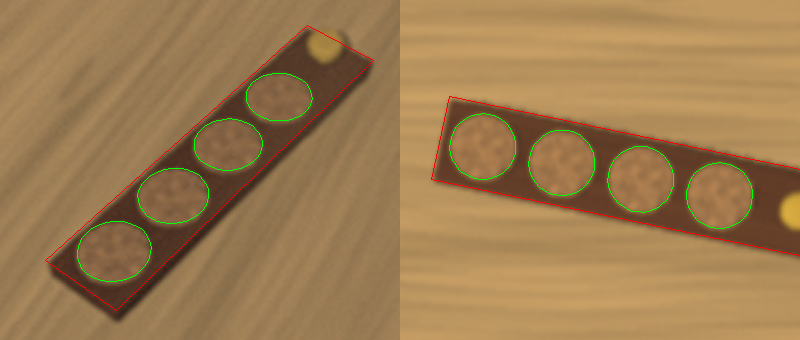

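```bash
cat >> h.py <<'E'
from scipy.spatial.transform import Rotation as Ro
def to(*t,yaw=1.377):
    "shares in tool axes from measured pose to target, and twist to fix orientation"
    s=readout.read_state(); R=Ro.from_euler('xyz',s['tool_rot']); 
    d=R.inv().apply(np.array(t)-s['eef_pos'])/100
    tw=(R.inv()*Ro.from_euler('xyz',[np.pi,0,yaw])).as_rotvec()/np.pi
    print('clk',s['clock'],'pos',s['eef_pos'].round(1),'rot',s['tool_rot'].round(3),'w',round(s['width'],1),'gf',s['gripper_force'],'F',np.round(s['force'],1))
    print('q',np.round(s['qpos'],2)); print('SHIFT',d.round(3),'len',round(np.linalg.norm(d)*100),'TWIST',tw.round(4))
E
python3 -m jog '{"claw":[1,1,1,1,1,1,1,1,1,1],"xyz":[[0,0,0],[0,0,0],[0,0,0],[0,0,0],[0,0,0],[0,0,0],[0,0,0],[0,0,0],[0,0,0],[0,0,0]],"twist":[[0,0,0.054],[0,0,0.054],[0,0,0.054],[0,0,0.054],[0,0,0.054],[0,0,0.054],[0,0,0.054],[0,0,0.055],[0,0,0.056],[0,0,0]]}'
python3 -c "
from h import *
to(441,304,150)"
```

```text
clock: 2.15
eef_pos: [147.1, 633.1, 203.1]
tool_rot: [3.141, 0.0, 1.379]
force: [-0.6, -0.5, -0.4]
width: 85.1
gripper_force: 0.0
clk 2.15 pos [147.1 633.1 203.1] rot [3.141 0.    1.379] w 85.1 gf 0.0 F [-0.6 -0.5 -0.4]
q [-1.65  0.67  0.46  1.53 -0.33  1.03 -1.29]
SHIFT [-2.67   3.513  0.533] len 444 TWIST [0.0001 0.0001 0.0005]
```

```bash

python3 -m jog '{"claw":[1,1,1,1,1,1,1,1,1,1,1],"xyz":[[-0.267,0.351,0.053],[-0.267,0.351,0.053],[-0.267,0.351,0.053],[-0.267,0.351,0.053],[-0.267,0.351,0.053],[-0.267,0.351,0.053],[-0.267,0.351,0.053],[-0.267,0.351,0.053],[-0.267,0.351,0.053],[-0.267,0.351,0.053],[0,0,0]],"twist":[[0,0,0],[0,0,0],[0,0,0],[0,0,0],[0,0,0],[0,0,0],[0,0,0],[0,0,0],[0,0,0],[0,0,0],[0,0,0]]}'
python3 -c "
from h import *
to(441,304,150);to(440.9,304.2,9)"
```

```text
clock: 3.52
eef_pos: [443.1, 299.5, 150.4]
tool_rot: [3.14, 0.001, 1.373]
force: [0.7, 0.8, -0.2]
width: 85.7
gripper_force: 0.0
clk 3.525 pos [443.1 299.5 150.4] rot [3.140e+00 1.000e-03 1.373e+00] w 85.7 gf 0.0 F [ 0.7  0.8 -0.2]
q [-0.92  0.57  0.41  1.9  -0.32  0.74 -0.52]
SHIFT [ 0.04  -0.03   0.004] len 5 TWIST [ 0.0006  0.0003 -0.0013]
clk 3.525 pos [443.1 299.5 150.4] rot [3.140e+00 1.000e-03 1.373e+00] w 85.7 gf 0.0 F [ 0.7  0.8 -0.2]
q [-0.92  0.57  0.41  1.9  -0.32  0.74 -0.52]
SHIFT [ 0.043 -0.034  1.414] len 141 TWIST [ 0.0006  0.0003 -0.0013]
```

```bash

python3 -m jog '{"claw":[1,1,1,1,1,1],"xyz":[[0.043,-0.034,0.3],[0,0,0.4],[0,0,0.3],[0,0,0.26],[0,0,0.15],[0,0,0]],"twist":[[0,0,-0.001],[0,0,0],[0,0,0],[0,0,0],[0,0,0],[0,0,0]]}'
python3 - <<'E'
from h import *
to(440.9,304.2,9)
S=optics.get_image('side');T=optics.get_image('top')
I=[]
for d in(S,T):
    u,v=proj(d,[441,304,40])[0].astype(int); I.append(cv2.resize(d['color'][v-40:v+40,u-40:u+40],(400,400),interpolation=cv2.INTER_CUBIC))
cv2.imwrite('pics/g26.png',np.hstack(I)[:,:,::-1])
E
```

```text
clock: 4.28
eef_pos: [437.0, 308.5, 8.6]
tool_rot: [-3.14, 0.001, 1.381]
force: [0.4, 0.3, -0.0]
width: 85.5
gripper_force: 0.0
clk 4.275 pos [437.  308.5   8.6] rot [-3.140e+00  1.000e-03  1.381e+00] w 85.5 gf 0.0 F [ 0.4  0.3 -0. ]
q [-0.83  0.79  0.26  1.99 -0.45  0.43 -0.42]
SHIFT [-0.035  0.046 -0.004] len 6 TWIST [-0.0005  0.0002  0.0014]
```

View pics/g26.png

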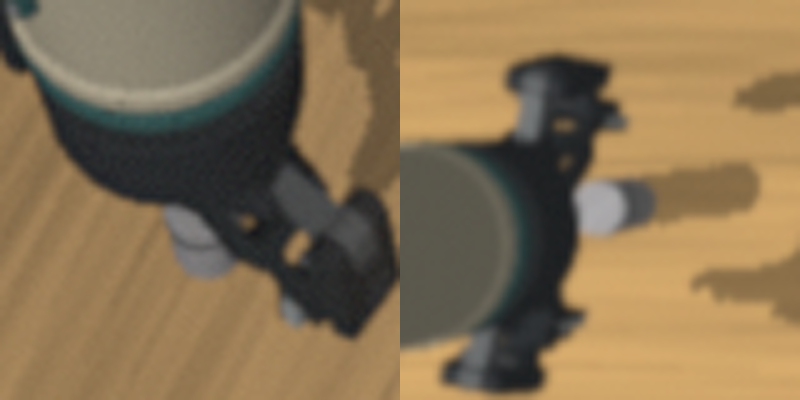

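```bash

python3 -m jog '{"claw":[1,1],"xyz":[[0,0,0],[0,0,0]],"twist":[[0,0,0],[0,0,0]]}'
python3 -c "
from h import *
to(440.9,304.2,9)"
```

```text
clock: 4.62
eef_pos: [438.1, 308.6, 9.9]
tool_rot: [3.141, -0.001, 1.38]
force: [-0.7, 0.8, 0.6]
width: 85.5
gripper_force: 0.0
clk 4.625 pos [438.1 308.6   9.9] rot [ 3.141e+00 -1.000e-03  1.380e+00] w 85.5 gf 0.0 F [-0.7  0.8  0.6]
q [-0.83  0.78  0.26  1.98 -0.45  0.43 -0.42]
SHIFT [-0.038  0.036  0.009] len 5 TWIST [ 0.0003 -0.0003  0.0009]
```

```bash

python3 -m jog '{"claw":[1,1,1,0,0,0,0,0,0,0],"xyz":[[-0.038,0.036,0],[0,0,0],[0,0,0],[0,0,0],[0,0,0],[0,0,0],[0,0,0],[0,0,0],[0,0,0],[0,0,0]],"twist":[[0,0,0],[0,0,0],[0,0,0],[0,0,0],[0,0,0],[0,0,0],[0,0,0],[0,0,0],[0,0,0],[0,0,0]]}'
python3 -c "
from h import *
to(592.6,36.8,170)"
```

```text
clock: 5.88
eef_pos: [440.7, 303.9, 9.4]
tool_rot: [3.141, -0.0, 1.38]
force: [-1.1, -0.7, 5.1]
width: 23.2
gripper_force: 58.8
clk 5.875 pos [440.7 303.9   9.4] rot [ 3.141 -0.     1.38 ] w 23.2 gf 58.77633512020111 F [-1.1 -0.7  5.1]
q [-0.82  0.78  0.26  1.99 -0.45  0.43 -0.42]
SHIFT [-2.333  1.999 -1.606] len 347 TWIST [ 0.0001 -0.0001  0.0008]
```

```bash

python3 -m jog '{"claw":[0,0,0,0,0,0],"xyz":[[0,0,-0.1],[0,0,-0.25],[0,0,-0.25],[0,0,-0.2],[0,0,0],[0,0,0]],"twist":[[0,0,0],[0,0,0],[0,0,0],[0,0,0],[0,0,0],[0,0,0]]}'
python3 -m jog '{"claw":[0,0,0,0,0,0,0,0,0,0,0,0],"xyz":[[-0.13,0.1,0],[-0.24,0.21,0],[-0.24,0.21,0],[-0.24,0.21,0],[-0.24,0.21,0],[-0.24,0.21,0],[-0.24,0.21,0],[-0.24,0.21,0],[-0.24,0.21,0],[-0.19,0.15,0],[-0.093,0.07,0],[0,0,0]],"twist":[[0,0,0],[0,0,0],[0,0,0],[0,0,0],[0,0,0],[0,0,0],[0,0,0],[0,0,0],[0,0,0],[0,0,0],[0,0,0],[0,0,0]]}'
python3 -m jog '{"claw":[0,0],"xyz":[[0,0,0],[0,0,0]],"twist":[[0,0,0],[0,0,0]]}'
python3 -c "
from h import *
to(592.6,36.8,30)"
```

```text
clock: 6.62
eef_pos: [439.9, 303.6, 88.6]
tool_rot: [-3.141, 0.001, 1.38]
force: [0.4, -0.7, -2.6]
width: 23.0
gripper_force: 59.2
clock: 8.12
eef_pos: [592.2, 35.4, 88.6]
tool_rot: [-3.141, 0.001, 1.378]
force: [-0.8, 0.3, -1.9]
width: 23.5
gripper_force: 59.2
clock: 8.38
eef_pos: [592.1, 38.2, 89.1]
tool_rot: [-3.141, -0.001, 1.382]
force: [0.2, 0.7, -1.4]
width: 23.2
gripper_force: 59.2
clk 8.375 pos [592.1  38.2  89.1] rot [-3.141e+00 -1.000e-03  1.382e+00] w 23.2 gf 59.178823828697205 F [ 0.2  0.7 -1.4]
q [-0.3   0.71  0.31  1.79 -0.32  0.69 -0.01]
SHIFT [-0.013  0.008  0.591] len 59 TWIST [-0.0002 -0.0002  0.0015]
```

```bash

python3 -m jog '{"claw":[0,0,0,0,0],"xyz":[[-0.01,0.006,0.2],[0,0,0.2],[0,0,0.12],[0,0,0.03],[0,0,0]],"twist":[[0,0,0],[0,0,0],[0,0,0],[0,0,0],[0,0,0]]}'
python3 -m jog '{"claw":[0,0,0],"xyz":[[0,0,0.02],[0,0,0],[0,0,0]],"twist":[[0,0,0],[0,0,0],[0,0,0]]}'
python3 -m jog '{"claw":[0,0,0],"xyz":[[0,0,0.015],[0,0,0],[0,0,0]],"twist":[[0,0,0],[0,0,0],[0,0,0]]}'
```

```text
clock: 9.0
eef_pos: [593.2, 35.8, 34.4]
tool_rot: [3.141, -0.0, 1.38]
force: [0.5, 0.6, -1.3]
width: 23.2
gripper_force: 59.1
clock: 9.38
eef_pos: [593.2, 35.7, 32.5]
tool_rot: [3.141, -0.0, 1.38]
force: [0.0, -0.6, -2.4]
width: 23.6
gripper_force: 59.2
clock: 9.75
eef_pos: [593.0, 35.7, 30.7]
tool_rot: [-3.141, 0.0, 1.38]
force: [-0.3, -0.5, -1.5]
width: 23.6
gripper_force: 59.2
```

```bash

python3 -m jog '{"claw":[0,0,0],"xyz":[[0.01,0,0.01],[0,0,0],[0,0,0]],"twist":[[0,0,0],[0,0,0],[0,0,0]]}'
python3 -m jog '{"claw":[0,0,0],"xyz":[[0,0,0.01],[0,0,0],[0,0,0]],"twist":[[0,0,0],[0,0,0],[0,0,0]]}'
python3 -m jog '{"claw":[0,0,0],"xyz":[[0,0,0.007],[0,0,0],[0,0,0]],"twist":[[0,0,0],[0,0,0],[0,0,0]]}'
```

```text
clock: 10.12
eef_pos: [593.2, 36.0, 30.5]
tool_rot: [3.141, 0.0, 1.379]
force: [-1.1, -1.6, 4.8]
width: 23.5
gripper_force: 60.1
clock: 10.5
eef_pos: [593.3, 35.8, 30.4]
tool_rot: [3.141, 0.0, 1.379]
force: [-2.5, -2.0, 11.4]
width: 23.2
gripper_force: 60.7
clock: 10.88
eef_pos: [593.4, 35.8, 30.3]
tool_rot: [3.141, -0.0, 1.379]
force: [-5.5, -1.6, 17.1]
width: 23.4
gripper_force: 61.2
```

```bash

python3 -m jog '{"claw":[0,0,0.5,1,1,1,1,1,1],"xyz":[[0,0,-0.015],[0,0,0],[0,0,0],[0,0,0],[0,0,0],[0,0,0],[0,0,0],[0,0,0],[0,0,0]],"twist":[[0,0,0],[0,0,0],[0,0,0],[0,0,0],[0,0,0],[0,0,0],[0,0,0],[0,0,0],[0,0,0]]}'
python3 -m jog '{"claw":[1,1,1,1,1,1],"xyz":[[0,0,-0.1],[0,0,-0.25],[0,0,-0.35],[0,0,-0.3],[0,0,0],[0,0,0]],"twist":[[0,0,0],[0,0,0],[0,0,0],[0,0,0],[0,0,0],[0,0,0]]}'
python3 -c "
from h import *
to(563.8,325.9,130)"
```

```text
clock: 12.0
eef_pos: [593.2, 36.7, 29.5]
tool_rot: [-3.142, -0.0, 1.38]
force: [0.6, -0.6, 0.6]
width: 85.2
gripper_force: 0.0
clock: 12.75
eef_pos: [592.7, 36.8, 129.3]
tool_rot: [-3.141, -0.0, 1.38]
force: [-0.6, 0.7, 0.2]
width: 85.4
gripper_force: 0.0
clk 12.75 pos [592.7  36.8 129.3] rot [-3.141 -0.     1.38 ] w 85.4 gf 0.0 F [-0.6  0.7  0.2]
q [-0.32  0.66  0.33  1.76 -0.29  0.77 -0.03]
SHIFT [ 2.783 -0.833 -0.006] len 291 TWIST [-0.0002 -0.      0.0009]
```

Move over punch_34 and, with the arm away, check the placed punch.

```bash

python3 -m jog '{"claw":[1,1,1,1,1,1,1,1,1,1],"xyz":[[0.35,-0.1,0],[0.4,-0.12,0],[0.4,-0.12,0],[0.4,-0.12,0],[0.4,-0.12,0],[0.4,-0.12,0],[0.35,-0.1,0],[0.083,-0.033,0],[0,0,0],[0,0,0]],"twist":[[0,0,0],[0,0,0],[0,0,0],[0,0,0],[0,0,0],[0,0,0],[0,0,0],[0,0,0],[0,0,0],[0,0,0]]}'
python3 - <<'E'
from h import *
to(563.8,325.9,9)
S=optics.get_image('side');T=optics.get_image('top')
I=[]
for ds in([S,T],[S],[T]):
    v,f=fit(ds,592.6,36.8,26,21,False,4);print(v.round(1),round(f,1),'target 592.6 36.8')
for d in(S,T):
    u,v=proj(d,[592,37,40])[0].astype(int); I.append(cv2.resize(d['color'][v-40:v+40,u-40:u+40],(400,400),interpolation=cv2.INTER_CUBIC))
cv2.imwrite('pics/p26.png',np.hstack(I)[:,:,::-1])
E
```

```text
clock: 14.0
eef_pos: [564.7, 323.1, 129.2]
tool_rot: [3.142, 0.002, 1.377]
force: [0.4, -0.9, 0.7]
width: 85.6
gripper_force: 0.0
clk 14.0 pos [564.7 323.1 129.2] rot [3.142e+00 2.000e-03 1.377e+00] w 85.6 gf 0.0 F [ 0.4 -0.9  0.7]
q [-0.78  0.74  0.37  1.59 -0.32  0.87 -0.48]
SHIFT [ 0.028 -0.015  1.202] len 120 TWIST [ 0.      0.0006 -0.    ]
[594.   36.2] 3.8 target 592.6 36.8
[594.   36.4] 2.5 target 592.6 36.8
[593.8  36. ] 0.7 target 592.6 36.8
```

View pics/p26.png

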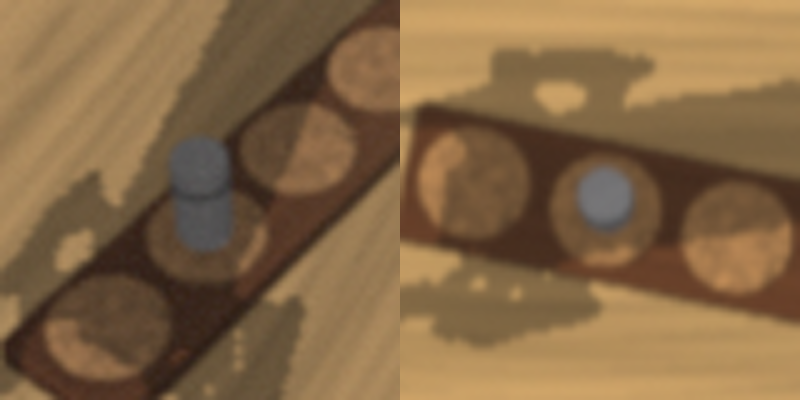

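```bash

python3 -m jog '{"claw":[1,1,1,1,1,1,1],"xyz":[[0,0,0.3],[0,0,0.3],[0,0,0.3],[0,0,0.2],[0,0,0.1],[0,0,0],[0,0,0]],"twist":[[0,0,0],[0,0,0],[0,0,0],[0,0,0],[0,0,0],[0,0,0],[0,0,0]]}'
python3 -c "
from h import *
to(563.8,325.9,9)"
```

```text
clock: 14.98
eef_pos: [565.2, 326.0, 10.5]
tool_rot: [3.14, -0.001, 1.38]
force: [0.6, -0.7, 0.3]
width: 85.3
gripper_force: 0.0
clk 14.975 pos [565.2 326.   10.5] rot [ 3.14e+00 -1.00e-03  1.38e+00] w 85.3 gf 0.0 F [ 0.6 -0.7  0.3]
q [-0.74  0.89  0.3   1.65 -0.39  0.66 -0.43]
SHIFT [-0.004 -0.013  0.015] len 2 TWIST [ 0.0005 -0.0004  0.0008]
```

```bash

python3 -m jog '{"claw":[1,1,0,0,0,0,0,0,0],"xyz":[[-0.004,-0.013,0.01],[0,0,0],[0,0,0],[0,0,0],[0,0,0],[0,0,0],[0,0,0],[0,0,0],[0,0,0]],"twist":[[0,0,0],[0,0,0],[0,0,0],[0,0,0],[0,0,0],[0,0,0],[0,0,0],[0,0,0],[0,0,0]]}'
python3 -m jog '{"claw":[0,0,0,0,0,0,0],"xyz":[[0,0,-0.1],[0,0,-0.25],[0,0,-0.35],[0,0,-0.35],[0,0,-0.15],[0,0,0],[0,0,0]],"twist":[[0,0,0],[0,0,0],[0,0,0],[0,0,0],[0,0,0],[0,0,0],[0,0,0]]}'
python3 -c "
from h import *
to(579.4,-28,130)"
```

```text
clock: 16.1
eef_pos: [563.3, 325.6, 8.9]
tool_rot: [3.141, -0.0, 1.38]
force: [0.6, -1.1, 5.5]
width: 31.6
gripper_force: 59.3
clock: 16.98
eef_pos: [561.6, 325.2, 126.8]
tool_rot: [-3.139, 0.002, 1.38]
force: [0.1, 0.1, -3.7]
width: 31.3
gripper_force: 60.0
clk 16.975 pos [561.6 325.2 126.8] rot [-3.139e+00  2.000e-03  1.380e+00] w 31.3 gf 60.04750370979309 F [ 0.1  0.1 -3.7]
q [-0.78  0.74  0.37  1.6  -0.33  0.87 -0.48]
SHIFT [-3.434  0.845 -0.028] len 354 TWIST [-0.0008  0.0006  0.0009]
```

```bash

python3 -m jog '{"claw":[0,0,0,0,0,0,0,0,0,0,0,0],"xyz":[[-0.15,0.035,0],[-0.3,0.075,0],[-0.36,0.085,0],[-0.36,0.09,0],[-0.36,0.09,0],[-0.36,0.09,0],[-0.36,0.09,0],[-0.36,0.09,0],[-0.36,0.085,0],[-0.3,0.075,0],[-0.164,0.03,0],[0,0,0]],"twist":[[0,0,0],[0,0,0],[0,0,0],[0,0,0],[0,0,0],[0,0,0],[0,0,0],[0,0,0],[0,0,0],[0,0,0],[0,0,0],[0,0,0]]}'
python3 -m jog '{"claw":[0,0,0,0,0,0,0],"xyz":[[0,0,0],[0,0,0.2],[0,0,0.25],[0,0,0.25],[0,0,0.15],[0,0,0],[0,0,0]],"twist":[[0,0,0],[0,0,0],[0,0,0],[0,0,0],[0,0,0],[0,0,0],[0,0,0]]}'
python3 -c "
from h import *
to(579.4,-28,30)"
```

```text
clock: 18.48
eef_pos: [579.0, -29.1, 128.1]
tool_rot: [-3.141, 0.001, 1.377]
force: [0.7, 0.3, -3.1]
width: 31.7
gripper_force: 60.0
clock: 19.35
eef_pos: [580.4, -27.2, 44.2]
tool_rot: [3.14, -0.0, 1.38]
force: [0.3, 0.8, -2.2]
width: 31.6
gripper_force: 60.0
clk 19.35 pos [580.4 -27.2  44.2] rot [ 3.14 -0.    1.38] w 31.6 gf 59.95608329772949 F [ 0.3  0.8 -2.2]
q [-0.17  0.76  0.27  1.85 -0.34  0.57  0.13]
SHIFT [-0.01  -0.009  0.142] len 14 TWIST [ 0.0004 -0.0001  0.001 ]
```

```bash

python3 -m jog '{"claw":[0,0,0,0],"xyz":[[-0.008,-0.009,0.08],[0,0,0.045],[0,0,0],[0,0,0]],"twist":[[0,0,0],[0,0,0],[0,0,0],[0,0,0]]}'
python3 -m jog '{"claw":[0,0,0],"xyz":[[0,0,0.01],[0,0,0],[0,0,0]],"twist":[[0,0,0],[0,0,0],[0,0,0]]}'
python3 -m jog '{"claw":[0,0,0],"xyz":[[0,0,0.01],[0,0,0],[0,0,0]],"twist":[[0,0,0],[0,0,0],[0,0,0]]}'
```

```text
clock: 19.85
eef_pos: [578.8, -28.1, 31.1]
tool_rot: [3.141, -0.0, 1.38]
force: [-0.3, 0.6, -2.9]
width: 31.4
gripper_force: 60.0
clock: 20.23
eef_pos: [578.7, -28.1, 30.0]
tool_rot: [3.141, -0.0, 1.38]
force: [-0.1, 0.4, -3.3]
width: 31.6
gripper_force: 60.0
clock: 20.6
eef_pos: [578.8, -28.1, 29.8]
tool_rot: [3.141, -0.0, 1.38]
force: [-2.5, 0.4, 5.9]
width: 31.4
gripper_force: 61.0
```

Contact. Release, lift, go to punch_18.

```bash

python3 -m jog '{"claw":[0,0,0.5,1,1,1,1,1],"xyz":[[0,0,-0.005],[0,0,0],[0,0,0],[0,0,0],[0,0,0],[0,0,0],[0,0,0],[0,0,0]],"twist":[[0,0,0],[0,0,0],[0,0,0],[0,0,0],[0,0,0],[0,0,0],[0,0,0],[0,0,0]]}'
python3 -m jog '{"claw":[1,1,1,1,1,1],"xyz":[[0,0,-0.1],[0,0,-0.25],[0,0,-0.35],[0,0,-0.3],[0,0,0],[0,0,0]],"twist":[[0,0,0],[0,0,0],[0,0,0],[0,0,0],[0,0,0],[0,0,0]]}'
python3 -c "
from h import *
to(413.6,-339.4,130)"
```

```text
clock: 21.6
eef_pos: [578.6, -28.0, 29.5]
tool_rot: [-3.142, -0.0, 1.38]
force: [-1.7, -0.5, 0.3]
width: 85.3
gripper_force: 0.0
clock: 22.35
eef_pos: [578.2, -27.8, 129.4]
tool_rot: [-3.141, -0.0, 1.38]
force: [0.2, -0.1, -0.0]
width: 85.4
gripper_force: 0.0
clk 22.35 pos [578.2 -27.8 129.4] rot [-3.141 -0.     1.38 ] w 85.4 gf 0.0 F [ 0.2 -0.1 -0. ]
q [-0.21  0.64  0.33  1.8  -0.29  0.75  0.08]
SHIFT [-3.372 -1.025 -0.007] len 352 TWIST [-0.0002 -0.0001  0.0009]
```

```bash

python3 -m jog '{"claw":[1,1,1,1,1,1,1,1,1,1,1,1],"xyz":[[-0.2,-0.06,0],[-0.36,-0.11,0],[-0.36,-0.11,0],[-0.36,-0.11,0],[-0.36,-0.11,0],[-0.36,-0.11,0],[-0.36,-0.11,0],[-0.36,-0.11,0],[-0.36,-0.11,0],[-0.292,-0.085,0],[0,0,0],[0,0,0]],"twist":[[0,0,0],[0,0,0],[0,0,0],[0,0,0],[0,0,0],[0,0,0],[0,0,0],[0,0,0],[0,0,0],[0,0,0],[0,0,0],[0,0,0]]}'
python3 - <<'E'
from h import *
to(413.6,-339.4,9)
S=optics.get_image('side');T=optics.get_image('top')
for D,x,y in((26,592.6,36.8),(34,579.8,-28)):
  for ds in([S],[T]):
    v,f=fit(ds,x,y,D,21,False,4);print(D,v.round(1),round(f,1),x,y)
E
```

```text
clock: 23.85
eef_pos: [413.0, -339.1, 128.8]
tool_rot: [-3.14, -0.001, 1.379]
force: [0.2, 0.3, -0.4]
width: 85.5
gripper_force: 0.0
clk 23.85 pos [ 413.  -339.1  128.8] rot [-3.140e+00 -1.000e-03  1.379e+00] w 85.5 gf 0.0 F [ 0.2  0.3 -0.4]
q [ 0.45  0.58  0.28  1.92 -0.25  0.67  0.69]
SHIFT [-0.003  0.008  1.198] len 120 TWIST [-0.0005 -0.0004  0.0006]
26 [594.1  36.3] 39.1 592.6 36.8
26 [594.   35.8] 2.4 592.6 36.8
34 [580.  -28.2] 18.5 579.8 -28
34 [580.  -28.9] 3.5 579.8 -28
```

```bash

python3 -m jog '{"claw":[1,1,1,1,1,1,1],"xyz":[[0,0,0.3],[0,0,0.3],[0,0,0.3],[0,0,0.2],[0,0,0.1],[0,0,0],[0,0,0]],"twist":[[0,0,0],[0,0,0],[0,0,0],[0,0,0],[0,0,0],[0,0,0],[0,0,0]]}'
python3 -c "
from h import *
to(413.6,-339.4,9)"
```

```text
clock: 24.82
eef_pos: [414.5, -339.8, 10.2]
tool_rot: [3.14, 0.001, 1.38]
force: [-0.7, 0.3, 0.1]
width: 85.7
gripper_force: 0.0
clk 24.825 pos [ 414.5 -339.8   10.2] rot [3.14e+00 1.00e-03 1.38e+00] w 85.7 gf 0.0 F [-0.7  0.3  0.1]
q [ 0.52  0.77  0.18  1.98 -0.32  0.41  0.75]
SHIFT [ 0.002 -0.01   0.012] len 2 TWIST [0.0004 0.0002 0.001 ]
```

```bash

python3 -m jog '{"claw":[1,1,0,0,0,0,0,0,0,0],"xyz":[[0.002,-0.01,0.008],[0,0,0],[0,0,0],[0,0,0],[0,0,0],[0,0,0],[0,0,0],[0,0,0],[0,0,0],[0,0,0]],"twist":[[0,0,0],[0,0,0],[0,0,0],[0,0,0],[0,0,0],[0,0,0],[0,0,0],[0,0,0],[0,0,0],[0,0,0]]}'
python3 -m jog '{"claw":[0,0,0,0,0,0,0],"xyz":[[0,0,-0.1],[0,0,-0.25],[0,0,-0.35],[0,0,-0.35],[0,0,-0.15],[0,0,0],[0,0,0]],"twist":[[0,0,0],[0,0,0],[0,0,0],[0,0,0],[0,0,0],[0,0,0],[0,0,0]]}'
python3 -c "
from h import *
to(604.5,101.5,130)"
```

```text
clock: 26.08
eef_pos: [413.1, -339.3, 8.8]
tool_rot: [3.141, 0.0, 1.38]
force: [-0.1, -0.5, 5.4]
width: 15.2
gripper_force: 58.6
clock: 26.95
eef_pos: [412.3, -338.5, 127.5]
tool_rot: [-3.139, -0.001, 1.38]
force: [0.3, 0.2, -1.6]
width: 15.1
gripper_force: 58.7
clk 26.95 pos [ 412.3 -338.5  127.5] rot [-3.139e+00 -1.000e-03  1.380e+00] w 15.1 gf 58.673715591430664 F [ 0.3  0.2 -1.6]
q [ 0.44  0.58  0.29  1.92 -0.25  0.67  0.69]
SHIFT [ 4.685  1.052 -0.022] len 480 TWIST [-0.0007 -0.0004  0.0009]
```

```bash

python3 -m jog '{"claw":[0,0,0,0,0,0,0,0,0,0,0,0],"xyz":[[0.2,0.045,0],[0.4,0.09,0],[0.48,0.107,0],[0.48,0.107,0],[0.48,0.107,0],[0.48,0.107,0],[0.48,0.107,0],[0.48,0.107,0],[0.48,0.107,0],[0.48,0.107,0],[0.25,0.055,0],[0,0,0]],"twist":[[0,0,0],[0,0,0],[0,0,0],[0,0,0],[0,0,0],[0,0,0],[0,0,0],[0,0,0],[0,0,0],[0,0,0],[0,0,0],[0,0,0]]}'
python3 -m jog '{"claw":[0,0,0,0,0,0,0],"xyz":[[0,0,0],[0,0,0.2],[0,0,0.25],[0,0,0.25],[0,0,0.15],[0,0,0],[0,0,0]],"twist":[[0,0,0],[0,0,0],[0,0,0],[0,0,0],[0,0,0],[0,0,0],[0,0,0]]}'
python3 -c "
from h import *
to(604.5,101.5,30)"
```

```text
clock: 28.45
eef_pos: [604.1, 104.2, 126.6]
tool_rot: [-3.139, -0.0, 1.384]
force: [-0.4, -0.7, -1.2]
width: 14.7
gripper_force: 58.7
clock: 29.32
eef_pos: [605.5, 100.8, 44.5]
tool_rot: [3.14, -0.0, 1.379]
force: [0.1, 0.5, -0.6]
width: 15.0
gripper_force: 58.7
clk 29.325 pos [605.5 100.8  44.5] rot [ 3.14  -0.     1.379] w 15.0 gf 58.66142213344574 F [ 0.1  0.5 -0.6]
q [-0.39  0.8   0.3   1.75 -0.36  0.64 -0.08]
SHIFT [ 0.005 -0.011  0.145] len 15 TWIST [ 0.0004 -0.0001  0.0006]
```

```bash

python3 -m jog '{"claw":[0,0,0,0],"xyz":[[0.005,-0.006,0.08],[0,0,0.045],[0,0,0],[0,0,0]],"twist":[[0,0,0],[0,0,0],[0,0,0],[0,0,0]]}'
python3 -m jog '{"claw":[0,0,0],"xyz":[[0,0,0.01],[0,0,0],[0,0,0]],"twist":[[0,0,0],[0,0,0],[0,0,0]]}'
python3 -m jog '{"claw":[0,0,0],"xyz":[[0,0,0.01],[0,0,0],[0,0,0]],"twist":[[0,0,0],[0,0,0],[0,0,0]]}'
```

```text
clock: 29.82
eef_pos: [604.4, 101.9, 31.3]
tool_rot: [3.141, -0.0, 1.38]
force: [0.1, 0.1, -1.1]
width: 15.3
gripper_force: 58.7
clock: 30.2
eef_pos: [604.4, 101.9, 30.3]
tool_rot: [3.141, -0.0, 1.38]
force: [-0.4, -0.7, -1.2]
width: 15.0
gripper_force: 58.7
clock: 30.58
eef_pos: [604.5, 102.0, 29.9]
tool_rot: [3.141, -0.0, 1.38]
force: [-1.5, -0.3, 6.4]
width: 15.0
gripper_force: 59.4
```

```bash

python3 -m jog '{"claw":[0,0,0.5,1,1,1,1,1,1],"xyz":[[0,0,-0.005],[0,0,0],[0,0,0],[0,0,0],[0,0,0],[0,0,0],[0,0,0],[0,0,0],[0,0,0]],"twist":[[0,0,0],[0,0,0],[0,0,0],[0,0,0],[0,0,0],[0,0,0],[0,0,0],[0,0,0],[0,0,0]]}'
python3 -m jog '{"claw":[1,1,1,1,1,1,1],"xyz":[[0,0,-0.1],[0,0,-0.25],[0,0,-0.35],[0,0,-0.3],[0,0,0],[0,0,0],[0,0,0]],"twist":[[0,0,0],[0,0,0],[0,0,0],[0,0,0],[0,0,0],[0,0,0],[0,0,0]]}'
python3 -c "
from h import *
to(544.1,-351,130)"
```

```text
clock: 31.7
eef_pos: [604.3, 101.9, 29.7]
tool_rot: [-3.142, -0.0, 1.38]
force: [0.1, -0.6, 0.6]
width: 85.4
gripper_force: 0.0
clock: 32.58
eef_pos: [603.4, 101.9, 128.7]
tool_rot: [-3.14, 0.001, 1.38]
force: [-0.3, -0.5, -0.7]
width: 85.3
gripper_force: 0.0
clk 32.575 pos [603.4 101.9 128.7] rot [-3.14e+00  1.00e-03  1.38e+00] w 85.3 gf 0.0 F [-0.3 -0.5 -0.7]
q [-0.43  0.69  0.36  1.71 -0.31  0.81 -0.12]
SHIFT [-4.559  0.278 -0.01 ] len 457 TWIST [-0.0006  0.0002  0.0009]
```

```bash

python3 -m jog '{"claw":[1,1,1,1,1,1,1,1,1,1,1,1],"xyz":[[-0.2,0.01,0],[-0.4,0.02,0],[-0.48,0.03,0],[-0.48,0.03,0],[-0.48,0.03,0],[-0.48,0.03,0],[-0.48,0.03,0],[-0.48,0.03,0],[-0.48,0.03,0],[-0.4,0.02,0],[-0.2,0.01,0],[0,0,0]],"twist":[[0,0,0],[0,0,0],[0,0,0],[0,0,0],[0,0,0],[0,0,0],[0,0,0],[0,0,0],[0,0,0],[0,0,0],[0,0,0],[0,0,0]]}'
python3 -m jog '{"claw":[1,1],"xyz":[[0,0,0],[0,0,0]],"twist":[[0,0,0],[0,0,0]]}'
python3 - <<'E'
from h import *
to(544.1,-351,9)
S=optics.get_image('side');T=optics.get_image('top')
for D,x,y,z in((18,605.3,101.5,21),):
  for ds in([S],[T]):
    v,f=fit(ds,x,y,D,z,False,2);print(D,v.round(1),round(f,1),x,y)
E
```

```text
clock: 34.08
eef_pos: [542.8, -352.5, 129.3]
tool_rot: [-3.141, 0.0, 1.376]
force: [-0.0, 1.2, 0.4]
width: 85.3
gripper_force: 0.0
clock: 34.33
eef_pos: [545.1, -348.5, 129.6]
tool_rot: [-3.141, -0.001, 1.383]
force: [-0.0, -0.1, 0.6]
width: 85.2
gripper_force: 0.0
clk 34.325 pos [ 545.1 -348.5  129.6] rot [-3.141e+00 -1.000e-03  1.383e+00] w 85.2 gf 0.0 F [-0.  -0.1  0.6]
q [ 0.35  0.72  0.3   1.6  -0.27  0.86  0.57]
SHIFT [-0.028 -0.004  1.206] len 121 TWIST [-0.0001 -0.0005  0.0018]
18 [605.5 102.9] 3.7 605.3 101.5
18 [605.1 102.7] 2.2 605.3 101.5
```

```bash

python3 -m jog '{"claw":[1,1,1,1,1,1,1,1],"xyz":[[0,0,0],[0,0,0.3],[0,0,0.3],[0,0,0.3],[0,0,0.2],[0,0,0.1],[0,0,0],[0,0,0]],"twist":[[0,0,0],[0,0,0],[0,0,0],[0,0,0],[0,0,0],[0,0,0],[0,0,0],[0,0,0]]}'
python3 -c "
from h import *
to(544.1,-351,9)"
```

```text
clock: 35.42
eef_pos: [544.9, -351.5, 10.7]
tool_rot: [3.14, 0.001, 1.38]
force: [0.2, -0.9, 0.3]
width: 85.5
gripper_force: 0.0
clk 35.425 pos [ 544.9 -351.5   10.7] rot [3.14e+00 1.00e-03 1.38e+00] w 85.5 gf 0.0 F [ 0.2 -0.9  0.3]
q [ 0.39  0.88  0.24  1.66 -0.32  0.64  0.61]
SHIFT [ 0.003 -0.008  0.017] len 2 TWIST [0.0005 0.0002 0.0008]
```

```bash

python3 -m jog '{"claw":[1,1,0,0,0,0,0,0,0],"xyz":[[0.003,-0.008,0.012],[0,0,0],[0,0,0],[0,0,0],[0,0,0],[0,0,0],[0,0,0],[0,0,0],[0,0,0]],"twist":[[0,0,0],[0,0,0],[0,0,0],[0,0,0],[0,0,0],[0,0,0],[0,0,0],[0,0,0],[0,0,0]]}'
python3 -m jog '{"claw":[0,0,0,0,0,0,0,0],"xyz":[[0,0,-0.1],[0,0,-0.25],[0,0,-0.3],[0,0,-0.25],[0,0,-0.1],[0,0,0],[0,0,0],[0,0,0]],"twist":[[0,0,0],[0,0,0],[0,0,0],[0,0,0],[0,0,0],[0,0,0],[0,0,0],[0,0,0]]}'
python3 -c "
from h import *
to(566.5,-92.7,110)"
```

```text
clock: 36.55
eef_pos: [543.9, -350.7, 9.0]
tool_rot: [3.141, 0.0, 1.38]
force: [0.4, -0.0, 4.7]
width: 41.5
gripper_force: 60.3
clock: 37.55
eef_pos: [542.7, -349.9, 107.2]
tool_rot: [-3.139, -0.001, 1.38]
force: [0.2, -0.3, -5.7]
width: 40.9
gripper_force: 62.0
clk 37.55 pos [ 542.7 -349.9  107.2] rot [-3.139e+00 -1.000e-03  1.380e+00] w 40.9 gf 62.01262950897217 F [ 0.2 -0.3 -5.7]
q [ 0.36  0.75  0.29  1.62 -0.28  0.81  0.58]
SHIFT [ 2.571 -0.255 -0.025] len 258 TWIST [-0.0007 -0.0003  0.0008]
```

```bash

python3 -m jog '{"claw":[0,0,0,0,0,0,0,0,0,0,0,0],"xyz":[[0.1,-0.01,0],[0.25,-0.025,0],[0.3,-0.03,0],[0.32,-0.03,0],[0.32,-0.03,0],[0.32,-0.03,0],[0.3,-0.03,0],[0.3,-0.03,0],[0.25,-0.03,0],[0.12,-0.02,0],[0,0,0],[0,0,0]],"twist":[[0,0,0],[0,0,0],[0,0,0],[0,0,0],[0,0,0],[0,0,0],[0,0,0],[0,0,0],[0,0,0],[0,0,0],[0,0,0],[0,0,0]]}'
python3 -m jog '{"claw":[0,0,0,0,0,0,0],"xyz":[[0,0,0],[0,0,0.15],[0,0,0.25],[0,0,0.15],[0,0,0.1],[0,0,0],[0,0,0]],"twist":[[0,0,0],[0,0,0],[0,0,0],[0,0,0],[0,0,0],[0,0,0],[0,0,0]]}'
python3 -c "
from h import *
to(566.5,-92.7,30)"
```

```text
clock: 39.05
eef_pos: [566.3, -93.8, 108.6]
tool_rot: [3.141, 0.001, 1.378]
force: [-0.3, -0.1, -4.4]
width: 41.1
gripper_force: 62.0
clock: 39.92
eef_pos: [567.0, -92.3, 44.0]
tool_rot: [3.14, 0.0, 1.38]
force: [-0.1, 0.1, -5.2]
width: 41.6
gripper_force: 61.8
clk 39.925 pos [567.  -92.3  44. ] rot [3.14 0.   1.38] w 41.6 gf 61.83948040008545 F [-0.1  0.1 -5.2]
q [-0.06  0.76  0.27  1.87 -0.36  0.56  0.25]
SHIFT [-0.005 -0.005  0.14 ] len 14 TWIST [0.0004 0.     0.0008]
```

```bash

python3 -m jog '{"claw":[0,0,0,0],"xyz":[[-0.004,-0.004,0.08],[0,0,0.04],[0,0,0],[0,0,0]],"twist":[[0,0,0],[0,0,0],[0,0,0],[0,0,0]]}'
python3 -m jog '{"claw":[0,0,0],"xyz":[[0,0,0.01],[0,0,0],[0,0,0]],"twist":[[0,0,0],[0,0,0],[0,0,0]]}'
python3 -m jog '{"claw":[0,0,0],"xyz":[[0,0,0.01],[0,0,0],[0,0,0]],"twist":[[0,0,0],[0,0,0],[0,0,0]]}'
```

```text
clock: 40.42
eef_pos: [566.1, -92.5, 31.5]
tool_rot: [3.141, 0.0, 1.38]
force: [-0.5, 0.0, -5.1]
width: 41.3
gripper_force: 61.9
clock: 40.8
eef_pos: [566.0, -92.4, 30.5]
tool_rot: [3.142, 0.0, 1.38]
force: [-0.2, 0.2, -4.6]
width: 41.7
gripper_force: 61.9
clock: 41.18
eef_pos: [566.2, -92.5, 30.0]
tool_rot: [3.141, -0.0, 1.38]
force: [-0.1, -0.6, 4.2]
width: 41.6
gripper_force: 62.7
```

Contact; release, lift and move clear over the bench to look.

```bash

python3 -m jog '{"claw":[0,0,0.6,1,1,1,1,1],"xyz":[[0,0,-0.003],[0,0,0],[0,0,0],[0,0,0],[0,0,0],[0,0,0],[0,0,0],[0,0,0]],"twist":[[0,0,0],[0,0,0],[0,0,0],[0,0,0],[0,0,0],[0,0,0],[0,0,0],[0,0,0]]}'
python3 -m jog '{"claw":[1,1,1,1,1,1,1,1,1,1,1,1],"xyz":[[0,0,-0.1],[0,0,-0.25],[0,0,-0.35],[0,0,-0.35],[-0.3,-0.05,0],[-0.4,-0.1,0],[-0.4,-0.1,0],[-0.4,-0.1,0],[-0.4,-0.1,0],[-0.4,-0.1,0],[-0.2,0,0],[0,0,0]],"twist":[[0,0,0],[0,0,0],[0,0,0],[0,0,0],[0,0,0],[0,0,0],[0,0,0],[0,0,0],[0,0,0],[0,0,0],[0,0,0],[0,0,0]]}'
python3 - <<'E'
from h import *
S=optics.get_image('side');T=optics.get_image('top');I=[]
for D,x,y in((44,567,-92.7),(34,579.8,-28),(26,592.6,36.8),(18,605.3,101.5)):
  for ds in([S],[T]):
    v,f=fit(ds,x,y,D,21,False,2);print(D,v.round(1),round(f,1),x,y)
for d in(S,T):
    u,v=proj(d,[586,4,40])[0].astype(int); I.append(cv2.resize(d['color'][v-60:v+60,u-80:u+80],(400,300),interpolation=cv2.INTER_CUBIC))
cv2.imwrite('pics/end.png',np.hstack(I)[:,:,::-1])
E
```

```text
clock: 42.18
eef_pos: [566.0, -92.4, 29.8]
tool_rot: [3.142, 0.0, 1.38]
force: [-0.4, -0.5, 0.1]
width: 85.5
gripper_force: 0.0
clock: 43.68
eef_pos: [464.7, -328.5, 135.2]
tool_rot: [3.141, 0.0, 1.378]
force: [0.4, 0.9, -0.3]
width: 85.1
gripper_force: 0.0
44 [566.8 -91.9] 27.6 567 -92.7
44 [567.3 -93.4] 8.7 567 -92.7
34 [580.2 -28.2] 41.3 579.8 -28
34 [580.  -28.9] 3.4 579.8 -28
26 [594.   36.3] 12.1 592.6 36.8
26 [594.1  36.1] 2.0 592.6 36.8
18 [605.4 102.8] 4.0 605.3 101.5
18 [605.3 102.7] 2.0 605.3 101.5
```

View pics/end.png

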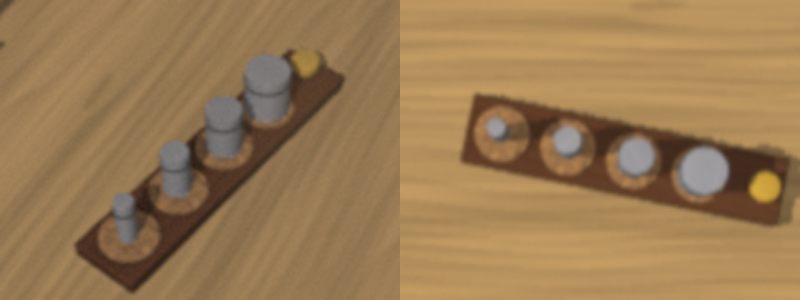

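All four punches stand upright on their pads in order, thickest by the knob, each within about 1.5 mm of its pad's centre.

```bash
python3 -c "
from cell import order
print(order.finish_job())"
```

```text
the job is handed in; nothing more can be done
None
```

The four punches stand upright on the strip in order, thickest on the pad by the brass knob and thinnest on the far pad. Each measures within about 1.5 mm of its pad's centre, none tipped, and I handed the job in at about 44 s.

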